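# Feed a flanged bush through the flap of a gauging booth

## Task

Stand the flanged steel bush upright, flange down, in the open lane of the gauging booth between the push bar and the flap, and let go of it. Then use the push bar to slide it through the swinging flap until it meets the pad of the stop inside, and press it home firmly but without ramming it: about 10 N more than it takes to slide it is right, 20 N on the stop is too much. Finally draw the push bar back along the lane until it is well clear of the flap, leave it lying in the lane and let go, with the flap hanging shut; do not disturb the other things on the bench.

Things in the scene. Friction and masses are not known exactly. Their poses are not given: they have to be found in the camera images.
- bush: The part: a steel bush with a dark bore in its top, standing on its flange. Flange 48 mm diameter and 7 mm thick, barrel above it 38 mm diameter, 34 mm tall in all; mass 0.2 to 0.35 kg. Origin at the centre of its underside, z up. It starts on the bench on the robot's side of the booth and is taken by the barrel from above.
- booth: Fixed grey base plate 500 x 110 x 10 mm with an open lane and, past the flap, a clear box. Origin on the bench below the flap, on the lane's centre line; +x = feed direction (into the box), z up; plate x = -305 to 195 mm. Lane floor flat at z = 10 mm. Guide rails along it, tops at z = 16, inner faces at y = -27 and 27 mm. The box (to x = 192, clear roof top at z = 84 mm) opens only at the flap.
- flap (a joint): Steel flap, 64 mm wide, 40 tall, 3 thick, 60 g, hung from a hinge across the portal at booth x = 0, z = 62 mm; lower edge 12 mm above the lane floor (the push bar passes under it, the bush does not). 0 = shut, grows to 1.45 rad as it swings into the box (never outwards). No spring: gravity shuts it once nothing holds it open; it rests on what is under it.
- stop: Fixed dark steel block in the box, across the lane, 20 mm long, 44 wide, 34 high. Origin on the lane floor, middle of its front face (toward the flap); axes as the booth's; this face is 140 to 150 mm past the flap. A rigid pad, 40 mm wide, 2 to 26 mm above the floor, stands 8 to 48 mm out of the face toward the flap: set anew each time, not measured, to be found by feel. The flange meets it.
- pusher: Push bar, loose in the lane, nose to the flap: aluminium bar 147 mm long, 36 wide, 9 thick, with an upright black grip 20 mm (along the bar) x 26 (across), its top 66 mm above the bar's underside. Origin on the underside below the grip's middle; +x to the flat nose at x = 135 mm; tail at x = -12. 0.25 kg, slick underneath. Nose first 115 to 145 mm before the flap. Sliding it takes 2 to 6 N.
- portal (a point): Point on the lane floor, on the centre line, in the plane of the shut flap (z = 10 mm; axes as the booth's). The portal around it is 12 mm thick along the lane, with an opening 76 mm wide and 58 mm high above the lane floor; its posts and lintel reach z = 84 mm over the bench.
- race: Bystander: a plain steel bearing race (ring), 62 mm outside diameter, 40 mm bore, 18 mm high, on the bench. Origin at the centre of its underside.
- can: Bystander: a dark metal can, 60 mm diameter, 170 mm tall, standing on the bench. Origin at the centre of its underside.
- spanner: Bystander: a steel spanner 160 mm long lying on the bench to the right of the lane's tail. Origin under its middle.
Things that resemble listed ones, but are neither listed nor needed, are in the scene too. Leave any yellow look-alike of the bush alone.

How it is judged (in metres and radians):
On the way, in this order (a step that is already met when the one before it is completed fails the run):
1. the bush stands flange down in the open lane, between the push bar's nose and the shut flap, and is let go (y of bush in the frame of booth between -0.008 and 0.008 m and z of bush in the frame of booth between 0.006 and 0.0135 m and angle between bush's own z axis and vertical below 0.12 rad and x of bush in the frame of booth between -0.13 and -0.02 m and x of bush in the frame of pusher above 0.14 m and value of joint flap below 0.1 rad and contact force between bush and the fingers below 0.05 N), for 0.2 s.
2. the bush, pushed by the bar, is pressed on the stop's pad with more than 5 N (y of bush in the frame of booth between -0.008 and 0.008 m and z of bush in the frame of booth between 0.006 and 0.0135 m and angle between bush's own z axis and vertical below 0.12 rad and x of bush in the frame of booth above 0.055 m and contact force between bush and stop above 5 N and contact force between bush and pusher above 3 N), for 0.2 s.
At the end, for the whole second after the job is handed in: Bush upright (0.12 rad) on the lane floor in the box, within 8 mm of the centre line, its centre 28 to 76 mm before the stop block, at rest; flap shut (under 0.06 rad); push bar at rest on the lane floor, within 20 mm of the centre line, nose at least 50 mm before the flap, grip over the base (y of bush in the frame of booth between -0.008 and 0.008 m and z of bush in the frame of booth between 0.006 and 0.0135 m and angle between bush's own z axis and vertical below 0.12 rad and x of bush in the frame of stop between -0.076 and -0.028 m and linear speed of each of bush, pusher below 0.01 m/s and value of joint flap below 0.06 rad and x of pusher in the frame of booth between -0.31 and -0.185 m and y of pusher in the frame of booth between -0.02 and 0.02 m and z of pusher in the frame of booth between 0.006 and 0.014 m); the robot touches nothing.
It fails at once if the bush is rammed against the stop: more than 20 N between them (contact force between bush and stop above 20 N).
It fails at once if the race is moved more than 15 mm (distance of race from where it was at the start of the episode above 0.015 m).
It fails at once if the can is moved more than 15 mm (distance of can from where it was at the start of the episode above 0.015 m).
It fails at once if the spanner is moved more than 15 mm (distance of spanner from where it was at the start of the episode above 0.015 m).
It also fails if it takes over 72 s, if anything falls off the work surface, if the arm or the gripper's body presses on something with over 40 N, if the wrist force passes 120 N, or if a joint passes its speed limit or range.

## Robot

A 7-joint arm with a two-finger parallel gripper is mounted at the origin on the work surface. World frame = base frame: x ahead of the robot, y to its left, z up, the work surface at z = 0. Lengths are in mm, angles in rad, forces in N, time in s.
With the tool pointing down it reaches from about 350 to 900 mm from the base axis. Payload 8.1 kg.
Tool frame: the origin (TCP) lies midway between the tips of the shut fingers; the grasp point (between the pads) lies 19 mm behind it; z points along the fingers, y is the line along which they close (so a half turn about z gives the same grasp; the last joint's range is limited). The gripper opens to 92 mm and grips with 3 to 60 N. Pads are 19 mm wide; open, the fingers measure 130 mm over their backs; the gripper's body (75 mm by 190 mm) begins 47 mm behind the grasp point.
Start: joints at [-1.3, 0.434, 0.025, 1.573, -0.012, 1.134, -0.075], TCP at [228.251, 581.846, 189.342] pointing down, gripper open.
Joint ranges: [-2.62, 2.62], [-0.44, 2.09], [-1.27, 1.32], [0.08, 2.57], [-1.32, 4.46], [0.12, 2], [-2.74, 2.74]. Speed limits (rad/s): [2.22, 2.22, 3.01, 3.01, 3.14, 3.14, 3.14].

## Interface

Orientations are given as a unit quaternion [w, x, y, z].
In Python, from workcell import manip gives the robot as it stands.
- The arm moves only by the tool carry_out, never from a script. Its arguments are lists of equal length, an entry for each row: "fingers": the gripper's target within -1 to 1 (shut at 1, half-way at 0, fully open at -1); "linear": the shift along the tool's x, y, z in units of 25 mm (1.0 is 25 mm), a list of three; "twist": the turn, a rotation vector about the tool's x, y, z in units of 6 degrees (1.0 is 6 degrees), a list of three. In form: {"fingers": [fingers, ...], "linear": [[x, y, z], ...], "twist": [[rx, ry, rz], ...]}. A call has 1 to 8 rows; each row shifts and turns the commanded pose from where the row before left it, along the tool's axes as they then stand; what a row does not reach is not made up. A row lasts 1/12 s, in which the tool goes at most 41.7 mm and 7.16 degrees, less where a joint would pass 70% of its speed; a pose out of reach is approached as far as the arm can. A call is refused whole if a number of a shift passes 1 or a number of a turn 1, either way. A call with a gripper value outside its range is refused whole. The fingers move at their own pace and stop on an object; "squeeze" is the grip in N (left out, the last holds). Time passes only in rows, so rows that do not move let the fingers close. It gives the time, the measured TCP pose, the force, the opening and the grip force at its end, in the units of the state.
- manip.sense(): the state, without advancing time (a new reading comes with each control period).
- manip.camera(name): name is "scene" or "top" or "wrist"; returns a dict with "color" (420x560x3 uint8, red, green, blue), "fovy" (degrees; the focal length in pixels is half the picture's height over the tangent of half this angle, whatever the lens; pixels are square), "cx", "cy" (the principal point, pixels), "R" (3x3) and "t" (3): a world point X has camera coordinates R X + t. Camera axes: x right, y down, z forward; pixel columns grow to the right and rows downward; lengths in mm; the calibration is good to about 2 mm. A picture is of the moment at which its call begins. There is no depth.
- manip.close_job(): hands the job in; it is judged then, once.
The state is a dict: "t": time; "joint_pos": joint angles; "dq": joint speeds; "joint_efforts": joint torques, N m; "ee_pos": TCP position; "tcp_rot": TCP orientation; "ft_force": force on the tool from outside, world axes, zero at the start; "torque": the same for the moment, N m; "gripper_width": opening from 0.0 (shut) to 1.0 (fully open); "finger_force": force on a finger pad.
Only numpy, scipy, OpenCV 4.12 (cv2) and the standard library are available. Lean on these libraries where they do the work, as an engineer would, in place of code of your own. Each camera call takes 0.05 s, during which the arm holds its last target. There are 200 camera calls.

## Working session

There is one attempt and no reset: what is moved stays moved. The work goes in short steps, Python scripts to look and compute and a tool call to move; the robot and the scene stay as the last step left them, time stands still between calls to the robot, and variables do not carry over. Pictures are saved under pics/ and viewed, at most 10 in all, crops included, and the job is handed in when it is done.

Besides the shell and the picture viewer there is one more tool, called after "Emit:" as name(argument=value, ...) on one line, values as JSON. carry_out: Moves the arm, as the interface text tells. Its arguments: {"type":"object","properties":{"fingers":{"type":"array","items":{"type":"number"}},"linear":{"type":"array","items":{"type":"array","items":{"type":"number"}}},"twist":{"type":"array","items":{"type":"array","items":{"type":"number"}}},"squeeze":{"type":"number"}},"required":["fingers","linear","twist"]}

```bash
mkdir -p pics
cat > h.py <<'E'
import numpy as np, cv2, json
from workcell import manip
def save(name):
    c=manip.camera(name); cv2.imwrite(f'pics/{name}_{manip.sense()["t"]:.2f}.png',c['color'][:,:,::-1]); np.save(f'{name}.npy',c,allow_pickle=True); return c
def load(n): return np.load(f'{n}.npy',allow_pickle=True).item()
def f(c): return c['color'].shape[0]/2/np.tan(np.radians(c['fovy'])/2)
def ray(c,u,v,z):
    R=np.array(c['R']);t=np.array(c['t']);o=-R.T@t
    d=R.T@np.array([(u-c['cx'])/f(c),(v-c['cy'])/f(c),1]); return o+d*(z-o[2])/d[2]
def proj(c,X):
    p=np.array(c['R'])@np.array(X,float)+np.array(c['t']); return np.array([p[0]/p[2]*f(c)+c['cx'],p[1]/p[2]*f(c)+c['cy']])
E
python3 - <<'E'
from h import *
a=save('top');b=save('scene')
for c in(a,b): print({k:v for k,v in c.items() if k!='color'})
print(manip.sense())
E
ls pics
```

```text
{'fovy': 42.640932447529416, 'cx': 279.1259545054943, 'cy': 204.96100943521014, 'R': array([[ 1.43304661e-02, -9.99897251e-01,  3.54752303e-04],
       [-9.86664519e-01, -1.41983432e-02, -1.62146644e-01],
       [ 1.62135020e-01,  1.97361547e-03, -9.86766609e-01]]), 't': array([  -2.82142109,  533.76318511, 1246.22217279])}
{'fovy': 54.972582462516876, 'cx': 274.89433744042265, 'cy': 215.84609847515136, 'R': array([[-0.5545751 ,  0.83204904, -0.01186841],
       [ 0.57760876,  0.37464099, -0.72526702],
       [-0.59901133, -0.40907032, -0.68836538]]), 't': array([ 294.39307178, -243.98284676, 1371.88585578])}
{'t': 0.1, 'joint_pos': array([-1.299599  ,  0.4351455 ,  0.02499496,  1.57400515, -0.01162192,
        1.13399977, -0.07511962]), 'dq': array([ 0.00066675, -0.00083271, -0.00020844, -0.00184934, -0.00064429,
        0.00077055, -0.00024175]), 'joint_efforts': array([ 3.09870578e-03, -6.69129181e+01,  9.87967439e-01, -3.15143752e+01,
       -6.05768384e-02,  3.73714417e-02,  3.09843381e-05]), 'ee_pos': array([228.09214062, 581.34280405, 188.62894664]), 'tcp_rot': array([-7.29633561e-05,  1.85870238e-01,  9.82574046e-01, -7.02421504e-04]), 'ft_force': array([-0.30963681,  0.70741158,  0.17625211]), 'torque': array([ 0.02415673, -0.06152018, -0.013284  ]), 'finger_force': 0.0, 'gripper_width': 0.9992191522149054}
scene_0.10.png
top_0.05.png
```

View pics/top_0.05.png

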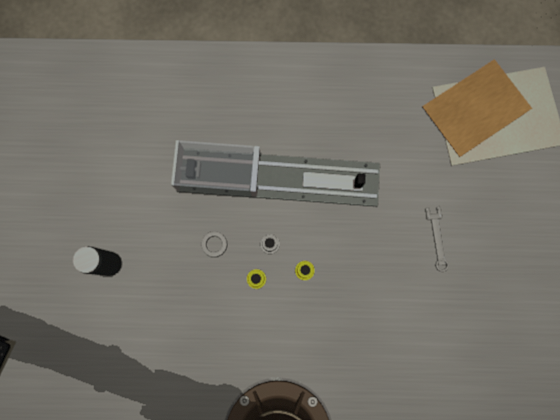

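View pics/scene_0.10.png

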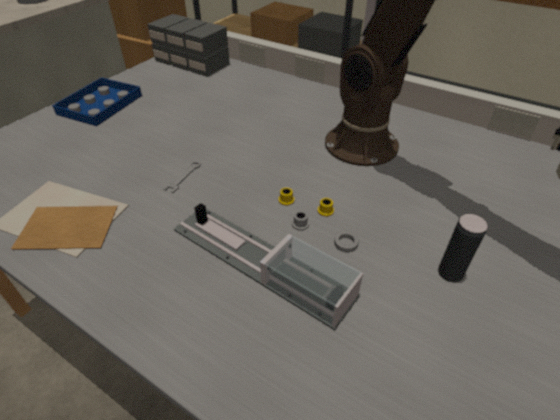

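Top view: grey bush at (270,244); yellow look-alikes at (256,279) and (305,270); race at (214,244), can at (88,260), spanner at (437,238). The booth runs from its tail at (380,182) through the portal (256,170) to the box end (175,165), with the push bar's grip at (360,181). The grey bush fits: steel, with a dark bore and a flange. I'll confirm it in a crop.

Run:
```python
from h import *
c=load('top')
im=c['color'][130:292,165:390,::-1]
cv2.imwrite('pics/crop1.png',cv2.resize(im,None,fx=3.5,fy=3.5,interpolation=cv2.INTER_CUBIC))
```

```text
(no output)
```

View pics/crop1.png

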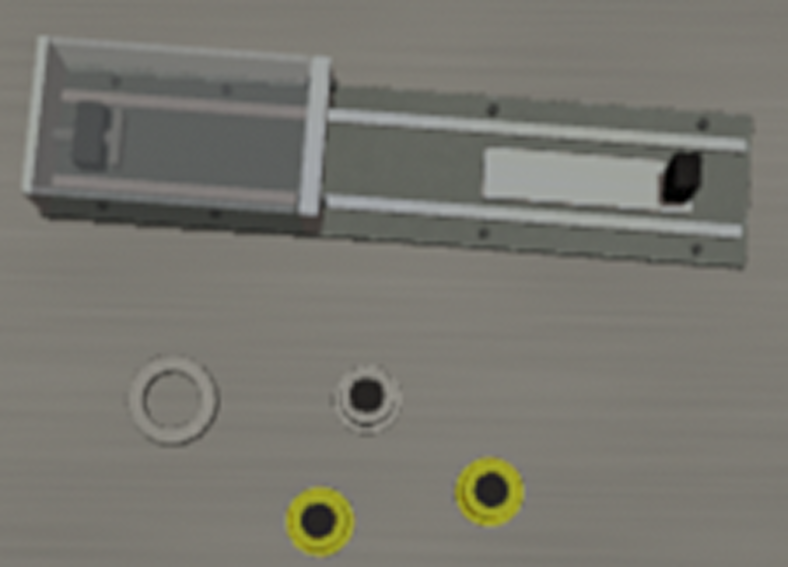

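The crop confirms the grey flanged bush with a dark bore at crop (367,398); the yellow ones are at (320,521) and (490,491). The bar's nose edge is at x≈484 and the portal lintel spans (302–330, 57–213).

Run:
```python
from h import *
c=load('top'); np.set_printoptions(precision=1,suppress=True)
C=lambda x,y,z: ray(c,165+(x+.5)/3.5-.5,130+(y+.5)/3.5-.5,z)
P=dict(railU1=(330,117,16),railU2=(745,146,16),railL1=(330,203,16),railL2=(742,232,16),tailU=(752,117,10),tailL=(745,267,10),
 linFU=(330,57,84),linFL=(320,213,84),linBU=(312,57,84),linBL=(302,213,84),boxU=(40,38,84),boxL=(25,190,84),
 bore=(367,395,34),flange=(367,400,7),noseU=(484,148,19),noseL=(485,198,19),tailbarL=(692,209,19),gripTop=(686,168,76),race=(173,400,18),yel1=(319,520,34),yel2=(490,490,34),stopfront=(108,135,44),padf=(122,135,30))
W={k:C(*v) for k,v in P.items()}
for k,v in W.items(): print(k,v)
d=[W['railU2']-W['railU1'],W['railL2']-W['railL1'],W['linFU']-W['linFL'],W['tailU']-W['tailL'],W['noseU']-W['noseL']]
for v in d: print(np.linalg.norm(v),np.degrees(np.arctan2(v[1],v[0])))
# subpixel bush / race bore by dark threshold
im=cv2.cvtColor(c['color'],cv2.COLOR_RGB2GRAY)
def dark(u0,v0,r,th):
    s=im[v0-r:v0+r,u0-r:u0+r].astype(float); w=np.clip(th-s,0,None); y,x=np.mgrid[v0-r:v0+r,u0-r:u0+r]
    return (w*x).sum()/w.sum(),(w*y).sum()/w.sum()
p=dark(270,243,6,70); print(p,ray(c,*p,34), 'campos',-np.array(c['R']).T@c['t'])
```

```text
railU1 [642.9  56.5  16. ]
railU2 [ 626.  -237.3   16. ]
railL1 [580.8  55.2  16. ]
railL2 [ 564.2 -234.3   16. ]
tailU [ 648.7 -243.7   10. ]
tailL [ 540.3 -237.1   10. ]
linFU [667.8  54.5  84. ]
linFL [560.5  59.   84. ]
linBU [667.6  66.7  84. ]
linBL [560.3  71.   84. ]
boxU [678.2 250.9  84. ]
boxL [573.3 256.2  84. ]
bore [444.2  26.5  34. ]
flange [443.2  27.    7. ]
noseU [621.2 -52.7  19. ]
noseL [585.3 -53.6  19. ]
tailbarL [ 579.5 -198.9   19. ]
gripTop [ 596.4 -186.3   76. ]
race [440.3 160.7  18. ]
yel1 [359.2  57.5  34. ]
yel2 [381.  -57.8  34. ]
stopfront [621.  208.8  44. ]
padf [624.4 201.2  30. ]
294.2928322973635 -93.27525469299204
289.9664729523304 -93.27492346328191
107.40150633194928 -2.3856083135050103
108.52766479991047 -3.508678159083357
35.94324976014516 1.529435471549373
(np.float64(269.2554844606947), np.float64(242.50868372943327)) [444.1  27.1  34. ] campos [ 324.6    2.3 1316.3]
```

Emit:
carry_out(fingers=[-0.35,-0.35,-0.35,-0.35,-0.35,-0.35,-0.35,-0.35], linear=[[0,0,-0.5],[0,0,-0.5],[0,0,-0.5],[0,0,-0.5],[0,0,-0.3],[0,0,-0.3],[0,0,-0.3],[0,0,-0.3]], twist=[[0,0,1],[0,0,1],[0,0,1],[0,0,1],[0,0,1],[0,0,1],[0,0,1],[0,0,1]], squeeze=30)

```text
t: 0.77
ee_pos: [228.1, 581.6, 269.3]
tcp_rot: [0.0, 0.572, 0.821, -0.0]
ft_force: [-0.1, 1.2, -0.0]
gripper_width: 0.673
finger_force: 0.0
```

Emit:
carry_out(fingers=[-0.35,-0.35,-0.35,-0.35,-0.35,-0.35], linear=[[0,0,0],[0,0,0],[0,0,0],[0,0,0],[0,0,0],[0,0,0]], twist=[[0,0,1],[0,0,1],[0,0,1],[0,0,1],[0,0,0],[0,0,0]])

```text
t: 1.27
ee_pos: [228.1, 581.7, 268.9]
tcp_rot: [0.0, 0.727, 0.687, -0.0]
ft_force: [-0.1, -1.4, 0.3]
gripper_width: 0.679
finger_force: 0.0
```

```bash
cat >> h.py <<'E'
from scipy.spatial.transform import Rotation as Ro
TH=np.radians(86.6); PO=np.array([612.3,63.,10.]); FX=np.array([np.cos(TH),np.sin(TH),0]); FY=np.array([-np.sin(TH),np.cos(TH),0])
def b2w(x,y,z): return np.array([PO[0],PO[1],0])+FX*x+FY*y+np.array([0,0,z])
def go(target,yd=86.6):
    s=manip.sense(); R=Ro.from_quat(np.roll(s['tcp_rot'],-1)); p=s['ee_pos']
    G=Ro.from_matrix(np.array([[np.cos(np.radians(yd)),np.sin(np.radians(yd)),0],[np.sin(np.radians(yd)),-np.cos(np.radians(yd)),0],[0,0,-1]]).T.T)
    d=R.inv().apply(np.array(target)-p)
    print('t',s['t'],'tcp',p.round(1),'F',s['ft_force'].round(1),'w',round(s['gripper_width'],3),'ff',round(s['finger_force'],1)); print('shift units',(d/25).round(2),'twist units',(np.degrees((R.inv()*G).as_rotvec())/6).round(2))
E
python3 - <<'E'
from h import *
go([444,27,200]); print(load('top') and ray(load('top'),88,260,170)); print(manip.sense()['joint_pos'].round(2))
E
```

```text
t 1.2667 tcp [228.1 581.7 268.9] F [-0.1 -1.4  0.3] w 0.679 ff 0.0
shift units [-21.66   9.87   2.78] twist units [0.   0.01 0.03]
[388.73104311 408.61772231 170.        ]
[-1.49  0.39  0.3   1.47 -0.12  1.3  -1.23]
```

Emit:
carry_out(fingers=[-0.35,-0.35,-0.35,-0.35,-0.35,-0.35,-0.35,-0.35], linear=[[-0.5,0.2,0],[-1,0.45,0],[-1,0.45,0],[-1,0.45,0],[-1,0.45,0],[-1,0.45,0],[-1,0.45,0],[-1,0.45,0]], twist=[[0,0,0],[0,0,0],[0,0,0],[0,0,0],[0,0,0],[0,0,0],[0,0,0],[0,0,0]])

```text
t: 1.93
ee_pos: [301.0, 388.3, 269.3]
tcp_rot: [-0.0, 0.727, 0.687, 0.0]
ft_force: [-1.1, -0.1, -0.5]
gripper_width: 0.673
finger_force: 0.0
```

Emit:
carry_out(fingers=[-0.35,-0.35,-0.35,-0.35,-0.35,-0.35,-0.35,-0.35], linear=[[-1,0.45,0],[-1,0.45,0],[-1,0.45,0],[-1,0.45,0],[-1,0.45,0],[-1,0.45,0],[-1,0.45,0.2],[-1,0.45,0.3]], twist=[[0,0,0],[0,0,0],[0,0,0],[0,0,0],[0,0,0],[0,0,0],[0,0,0],[0,0,0]])

```text
t: 2.6
ee_pos: [379.2, 183.5, 257.3]
tcp_rot: [0.0, 0.726, 0.687, 0.001]
ft_force: [1.2, 0.4, 0.2]
gripper_width: 0.677
finger_force: 0.0
```

Emit:
carry_out(fingers=[-0.35,-0.35,-0.35,-0.35,-0.35,-0.35,-0.35,-0.35], linear=[[-1,0.5,0.4],[-1,0.5,0.4],[-1,0.5,0.4],[-1,0.5,0.4],[-1,0.5,0.4],[-0.7,0.4,0.3],[-0.46,0.1,0],[0,0,0]], twist=[[0,0,0],[0,0,0],[0,0,0],[0,0,0],[0,0,0],[0,0,0],[0,0,0],[0,0,0]])

```text
t: 3.27
ee_pos: [444.3, 23.5, 199.1]
tcp_rot: [0.0, 0.728, 0.685, -0.001]
ft_force: [-0.2, 0.3, 0.2]
gripper_width: 0.675
finger_force: 0.0
```

```bash
python3 - <<'E'
from h import *
go([444,27,200]); c=save('wrist'); print(c['R'],c['t'])
print(proj(c,[444,27,34]))
E
ls pics
```

```text
t 3.2667 tcp [444.3  23.5 199.1] F [-0.2  0.3  0.2] w 0.675 ff 0.0
shift units [ 0.14 -0.02 -0.04] twist units [-0.    0.01 -0.01]
[[ 9.98137173e-01 -6.10072295e-02 -5.49328040e-04]
 [-5.78055241e-02 -9.48557083e-01  3.11284405e-01]
 [-1.95116681e-02 -3.10672782e-01 -9.50316641e-01]] [-442.96046611    5.20709793  416.91190663]
[278.4624836  181.46883041]
crop1.png
scene_0.10.png
top_0.05.png
wrist_3.32.png
```

View pics/wrist_3.32.png

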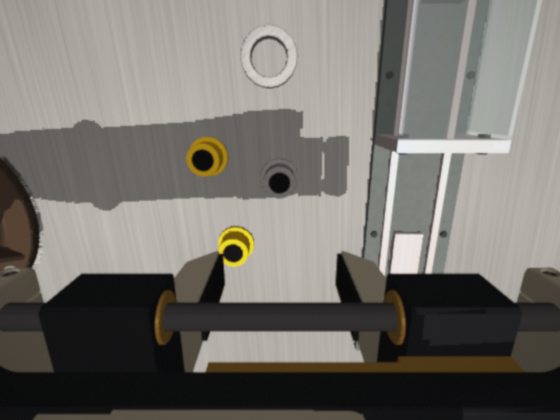

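The wrist view shows the grey bush's bore at (279,183), within 2 px of the prediction (278.5,181.5). The yellow ones are at (206,158) and (236,246), clear of the fingers' path. Descending.

Emit:
carry_out(fingers=[-0.35,-0.35,-0.35,-0.35,-0.35,-0.35,-0.35,-0.35], linear=[[0.12,0,1],[0,0,1],[0,0,1],[0,0,1],[0,0,1],[0,0,1],[0,0,0.6],[0,0,0.4]], twist=[[0,0,0],[0,0,0],[0,0,0],[0,0,0],[0,0,0],[0,0,0],[0,0,0],[0,0,0]])

```text
t: 3.98
ee_pos: [443.4, 30.9, 22.8]
tcp_rot: [-0.001, 0.727, 0.687, -0.001]
ft_force: [-0.3, 0.1, 0.2]
gripper_width: 0.677
finger_force: 0.0
```

Emit:
carry_out(fingers=[-0.35,-0.35,-0.35], linear=[[0,0,0.3],[0,0,0.2],[0,0,0]], twist=[[0,0,0],[0,0,0],[0,0,0]])

```text
t: 4.23
ee_pos: [444.4, 30.0, 11.6]
tcp_rot: [-0.0, 0.728, 0.686, 0.0]
ft_force: [0.8, -0.4, 0.5]
gripper_width: 0.68
finger_force: 0.0
```

Emit:
carry_out(fingers=[0.5,0.5,0.5,0.5,0.5,0.5], linear=[[0,0,0],[0,0,0],[0,0,0],[0,0,0],[0,0,0],[0,0,0]], twist=[[0,0,0],[0,0,0],[0,0,0],[0,0,0],[0,0,0],[0,0,0]], squeeze=25)

```text
t: 4.73
ee_pos: [444.5, 29.6, 12.0]
tcp_rot: [0.0, 0.728, 0.686, 0.0]
ft_force: [-0.7, -0.3, -1.1]
gripper_width: 0.29
finger_force: 0.0
```

Run:
```python
from h import *
go([444,27,12]); a=save('wrist'); b=save('top'); s=save('scene')
A=a['color']
B=cv2.resize(b['color'][200:300,220:330],None,fx=3,fy=3,interpolation=cv2.INTER_CUBIC)
S=cv2.resize(s['color'][150:270,250:380],None,fx=3.4,fy=3.4,interpolation=cv2.INTER_CUBIC)[:400,:440]
W=np.zeros((600,800,3),np.uint8); W[:300,:330]=B[:300,:330]; W[:S.shape[0],340:340+S.shape[1]]=S; 
w=cv2.resize(A,None,fx=.6,fy=.6); W[320:320+252,0:336]=w
cv2.imwrite('pics/mix1.png',W[:,:,::-1])
```

```text
t 4.7333 tcp [444.5  29.6  12. ] F [-0.7 -0.3 -1.1] w 0.29 ff 0.0
shift units [-0.1  -0.02  0.  ] twist units [ 0. -0. -0.]
```

View pics/mix1.png

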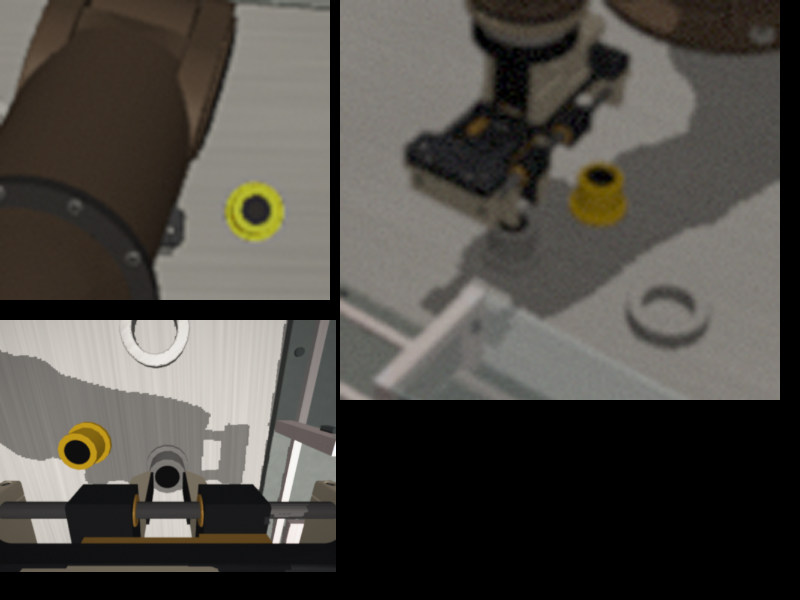

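The bush still stands, just ahead of the fingers (+y side): in mix1 it is at (168,476), which is wrist pixel (280,260). The fingers closed behind it.

Run:
```python
from h import *
c=load('wrist'); print(ray(c,280,260,34), -np.array(c['R']).T@c['t'])
im=c['color'][225:305,240:320,::-1]; cv2.imwrite('pics/w2.png',cv2.resize(im,None,fx=6,fy=6))
for p in ([444.5,29.6,12],[444.5,29.6,31]): print(proj(c,p))
```

```text
[445.55010383  26.48357942  34.        ] [450.56317531 113.13978094 207.4287963 ]
[278.11200871 240.89388994]
[277.96693754 253.24090136]
```

View pics/w2.png

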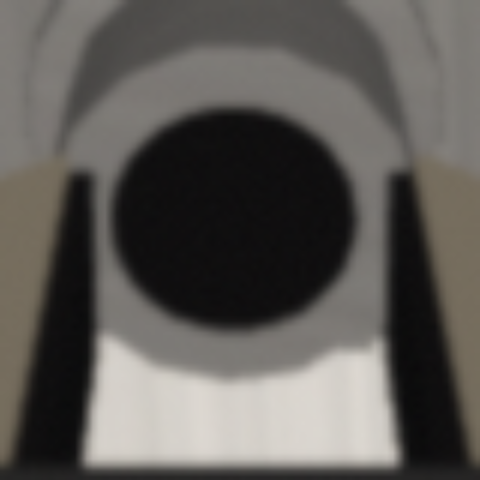

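Run:
```python
from h import *
c=load('wrist'); print(f(c))
L=[240+97/6,225+300/6];R_=[240+388/6,225+300/6]
for z in (34,40,50,60): print(z, ray(c,*R_,z)[0]-ray(c,*L,z)[0], ray(c,*R_,z)[:2])
# barrel outer: 65..415 at row~160 ; top rim z34
print(ray(c,240+412/6,225+160/6,34)-ray(c,240+65/6,225+160/6,34), 'bore', ray(c,240+356/6,225+218/6,34)-ray(c,240+112/6,225+218/6,34))
s=manip.sense(); print(s['gripper_width'],s['t'],s['finger_force'])
```

```text
318.25015770920146
34 29.65341232761807 [460.02483962  15.43345116]
40 28.62751306659237 [459.69750075  18.81373166]
50 26.917680964882948 [459.15193597  24.4475325 ]
60 25.207848863173467 [458.60637119  30.08133333]
[ 3.44797294e+01 -2.07533377e+00  2.84217094e-14] bore [24.49771562 -1.47466166  0.        ]
0.2514552850962342 4.8833 0.0
```

Emit:
carry_out(fingers=[0.5,0.5], linear=[[0,0,0],[0,0,0]], twist=[[0,0,0],[0,0,0]])

```text
t: 5.05
ee_pos: [444.4, 29.4, 11.8]
tcp_rot: [-0.0, 0.728, 0.686, -0.0]
ft_force: [-0.3, 0.3, 0.5]
gripper_width: 0.254
finger_force: 0.0
```

Run:
```python
from h import *
c=load('scene');w=load('wrist')
for y in (20,29.6,39):
  for z in (12,31,34,50,60):
    p=proj(c,[444.5,y,z]); print(y,z,'mix',(p-[250,150])*3.4+[340,0],'  w2 L/R', (proj(w,[444.5-13.4,y,z])-[240,225])*6,(proj(w,[444.5+13.4,y,z])-[240,225])*6)
print('bush top in mix',(proj(c,[445,26.5,34])-[250,150])*3.4+[340,0],(proj(c,[445,26.5,0])-[250,150])*3.4+[340,0])
```

```text
20 12 mix [505.76401533 238.43472745]   w2 L/R [115.1234234  180.51501494] [353.00668693 167.48294141]
20 31 mix [506.46239967 221.0375958 ]   w2 L/R [103.84973897 261.19952563] [363.58404412 247.17178744]
20 34 mix [506.57422571 218.25194855]   w2 L/R [101.87780773 275.31241914] [365.43463715 261.11398681]
20 50 mix [507.17796916 203.21237272]   w2 L/R [ 90.29850256 358.18422364] [376.30419855 343.00427275]
20 60 mix [507.56170325 193.65334887]   w2 L/R [ 82.00491129 417.54053768] [384.09234337 401.67944676]
29.6 12 mix [516.158535   243.03550048]   w2 L/R [108.20989481 102.05465237] [349.41560825  88.65639601]
29.6 31 mix [516.98627472 225.63077064]   w2 L/R [ 96.11966631 176.66564191] [359.81991856 162.2067329 ]
29.6 34 mix [517.11882005 222.84376457]   w2 L/R [ 94.00171303 189.7359152 ] [361.64300069 175.09449776]
29.6 50 mix [517.83445816 207.79617439]   w2 L/R [ 81.5456989  266.60423413] [372.36764513 250.90934638]
29.6 60 mix [518.28933982 198.23146187]   w2 L/R [ 72.60389247 321.78574094] [380.06951897 305.35557091]
39 12 mix [526.40965343 247.57280193]   w2 L/R [101.25019331  23.07028198] [345.80031207   9.2982606 ]
39 31 mix [527.36587065 230.16097447]   w2 L/R [88.31785602 91.34725575] [356.02056674  76.44653977]
39 34 mix [527.51899669 227.37269155]   w2 L/R [ 86.04893046 103.3261709 ] [357.81414073  88.23053258]
39 50 mix [528.34579082 212.31753824]   w2 L/R [ 72.68413737 173.88631844] [368.38180305 157.66132096]
39 60 mix [528.87135892 202.74743134]   w2 L/R [ 63.06787437 224.65589875] [375.98849729 207.63819973]
bush top in mix [513.37495898 221.72665306] [511.98345477 252.6928189 ]
```

Both camera views put the real fingertips near z≈50, above the bush's 34 mm top. That explains closing without contact: the tips sit about 38 mm behind the reported TCP. I'll open and go down gently, watching the force.

Emit:
carry_out(fingers=[-0.35,-0.35,-0.35,-0.35,-0.35,-0.35,-0.35,-0.35], linear=[[-0.06,0,0],[-0.06,0,0],[0,0,0],[0,0,0],[0,0,0.1],[0,0,0.1],[0,0,0.1],[0,0,0]], twist=[[0,0,0],[0,0,0],[0,0,0],[0,0,0],[0,0,0],[0,0,0],[0,0,0],[0,0,0]])

```text
t: 5.72
ee_pos: [443.9, 26.5, 3.8]
tcp_rot: [-0.0, 0.728, 0.686, -0.0]
ft_force: [-0.8, -0.3, 0.1]
gripper_width: 0.676
finger_force: 0.0
```

Emit:
carry_out(fingers=[-0.35,-0.35,-0.35,-0.35,-0.35], linear=[[0,0,0.08],[0,0,0.08],[0,0,0.06],[0,0,0.06],[0,0,0]], twist=[[0,0,0],[0,0,0],[0,0,0],[0,0,0],[0,0,0]])

```text
t: 6.13
ee_pos: [444.1, 26.4, -2.9]
tcp_rot: [-0.0, 0.728, 0.686, -0.0]
ft_force: [-0.0, -1.0, -0.4]
gripper_width: 0.677
finger_force: 0.0
```

Emit:
carry_out(fingers=[-0.35,-0.35,-0.35,-0.35,-0.35,-0.35,-0.35,-0.35], linear=[[0,0,0.1],[0,0,0.1],[0,0,0.1],[0,0,0.1],[0,0,0.1],[0,0,0.1],[0,0,0.1],[0,0,0]], twist=[[0,0,0],[0,0,0],[0,0,0],[0,0,0],[0,0,0],[0,0,0],[0,0,0],[0,0,0]])

```text
t: 6.8
ee_pos: [444.0, 26.4, -20.6]
tcp_rot: [-0.0, 0.728, 0.686, -0.0]
ft_force: [-0.3, -0.7, -0.8]
gripper_width: 0.673
finger_force: 0.0
```

Emit:
carry_out(fingers=[-0.35,-0.35,-0.35], linear=[[0,0,0.08],[0,0,0.08],[0,0,0]], twist=[[0,0,0],[0,0,0],[0,0,0]])

```text
t: 7.05
ee_pos: [444.1, 26.5, -24.5]
tcp_rot: [-0.0, 0.728, 0.686, -0.0]
ft_force: [0.0, 0.1, -0.7]
gripper_width: 0.676
finger_force: 0.0
```

Emit:
carry_out(fingers=[0.5,0.5,0.5,0.5,0.5,0.5,0.5], linear=[[0,0,0],[0,0,0],[0,0,0],[0,0,0],[0,0,0],[0,0,0],[0,0,0]], twist=[[0,0,0],[0,0,0],[0,0,0],[0,0,0],[0,0,0],[0,0,0],[0,0,0]], squeeze=25)

```text
t: 7.63
ee_pos: [444.2, 26.5, -24.1]
tcp_rot: [-0.0, 0.728, 0.686, 0.0]
ft_force: [-0.6, 0.0, 1.6]
gripper_width: 0.41
finger_force: 25.0
```

Run:
```python
from h import *
a=save('wrist'); go([444,26,-24])
im=a['color'][205:325,220:340,::-1]; cv2.imwrite('pics/w3.png',cv2.resize(im,None,fx=4,fy=4))
for y in (17,26.5,36):
  for z in (8,12,16,20,30): print(y,z,(proj(a,[446-19,y,z])-[220,205])*4,(proj(a,[446+19,y,z])-[220,205])*4)
```

```text
t 7.6833 tcp [444.2  26.5 -24.1] F [-0.5  0.6  2.1] w 0.408 ff 25.0
shift units [-0.02 -0.01 -0.  ] twist units [ 0. -0. -0.]
17 8 [117.25423813 298.68129108] [379.55929821 284.7206789 ]
17 12 [114.68709144 313.09676751] [382.52550867 298.89846101]
17 16 [112.00954227 328.13219463] [385.61980217 313.68844966]
17 20 [109.21431217 343.82844362] [388.85065785 329.13117311]
17 30 [101.65750933 386.26268142] [397.58804866 370.89382776]
26.5 8 [111.28449182 239.82435104] [377.8286878 225.4038273]
26.5 12 [108.54715854 253.21872437] [380.80695643 238.54254959]
26.5 16 [105.69011484 267.19886708] [383.91601053 252.2582359 ]
26.5 20 [102.70533232 281.80406391] [387.16465831 266.58974397]
26.5 30 [ 94.62497086 321.34304837] [395.96236565 305.40109637]
36 8 [105.11829974 179.03061226] [376.04089917 164.12718665]
36 12 [102.20078342 191.32740903] [379.03038388 176.14895263]
36 16 [ 99.15348415 204.17121718] [382.15341212 188.707744  ]
36 20 [ 95.96754501 217.59936695] [385.41913664 201.84036712]
36 30 [ 87.33031381 254.00371408] [394.2758134  237.45616914]
```

View pics/w3.png

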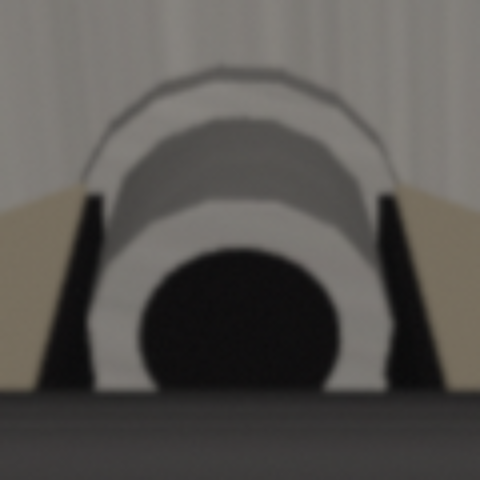

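The gripper now holds the barrel: the opening of 0.41 is about 38 mm, and in w3 both pads clasp the barrel at the fingertips (95,190)/(390,190). Tip height is the reported TCP + 38 mm.

Emit:
carry_out(fingers=[0.5,0.5,0.5,0.5,0.5], linear=[[0,0,-0.3],[0,0,-0.6],[0,0,-0.8],[0,0,-0.8],[0,0,-0.5]], twist=[[0,0,0],[0,0,0],[0,0,0],[0,0,0],[0,0,0]])

```text
t: 8.1
ee_pos: [444.3, 26.2, 52.5]
tcp_rot: [0.0, 0.728, 0.685, 0.0]
ft_force: [0.1, 0.2, -3.5]
gripper_width: 0.408
finger_force: 25.0
```

Run:
```python
from h import *
print(b2w(-58,0,0)); go([608.9,5.1,50])
```

```text
[608.86023033   5.10208998   0.        ]
t 8.1 tcp [444.3  26.2  52.5] F [ 0.1  0.2 -3.5] w 0.408 ff 25.0
shift units [-0.44  6.62  0.1 ] twist units [ 0.01 -0.   -0.01]
```

Emit:
carry_out(fingers=[0.5,0.5,0.5,0.5,0.5,0.5,0.5,0.5], linear=[[0,0.5,0],[-0.1,0.95,0],[-0.1,0.95,0],[-0.1,0.95,0],[-0.1,0.95,0],[-0.04,0.95,0],[0,0.85,0],[0,0.52,0]], twist=[[0,0,0],[0,0,0],[0,0,0],[0,0,0],[0,0,0],[0,0,0],[0,0,0],[0,0,0]])

```text
t: 8.77
ee_pos: [610.6, 5.2, 51.0]
tcp_rot: [0.001, 0.728, 0.686, -0.0]
ft_force: [0.1, -0.2, -3.3]
gripper_width: 0.41
finger_force: 25.0
```

Emit:
carry_out(fingers=[0.5,0.5,0.5], linear=[[0,0,0],[0,0,0],[0,0,0]], twist=[[0,0,0],[0,0,0],[0,0,0]])

```text
t: 9.02
ee_pos: [607.3, 5.6, 50.6]
tcp_rot: [-0.001, 0.728, 0.686, -0.001]
ft_force: [-1.0, 0.8, -3.0]
gripper_width: 0.403
finger_force: 25.0
```

Run:
```python
from h import *
go([608.9,5.1,50]); c=save('wrist')
cv2.imwrite('pics/w4.png',cv2.resize(c['color'][60:300,120:440,::-1],None,fx=2.5,fy=2.5,interpolation=cv2.INTER_CUBIC))
for y in (0,27,-27):
  for x in (-58,-30,0): print(x,y,(proj(c,b2w(x,y,16))-[120,60])*2.5)
```

```text
t 9.0167 tcp [607.3   5.6  50.6] F [-1.   0.8 -3. ] w 0.403 ff 25.0
shift units [-0.01  0.07  0.02] twist units [-0.02  0.   -0.01]
-58 0 [401.48589273 409.08663933]
-30 0 [401.47245397 320.41589138]
0 0 [401.45691287 217.87361646]
-58 27 [313.72999457 409.10612876]
-30 27 [310.48856136 320.45913938]
0 27 [306.74011744 217.94637838]
-58 -27 [489.28580274 409.06714013]
-30 -27 [492.5036567  320.37262089]
0 -27 [496.22498124 217.80081514]
```

View pics/w4.png

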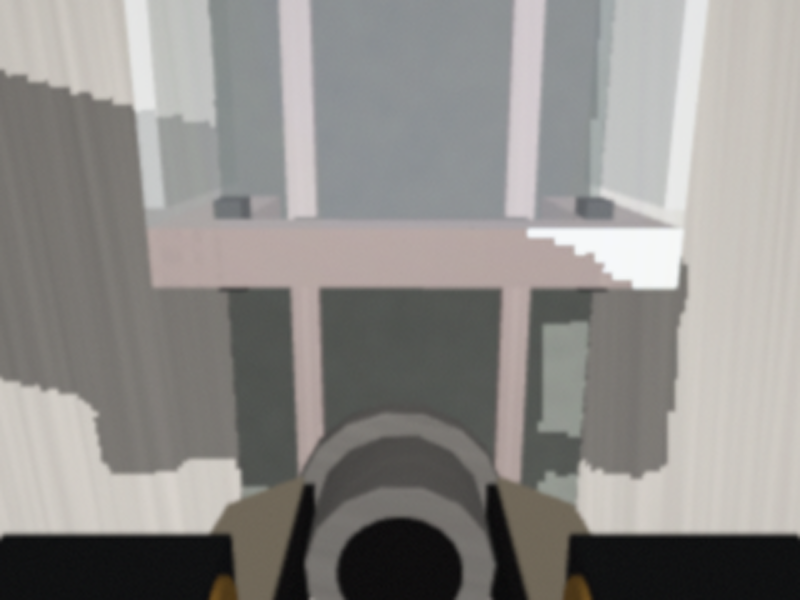

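Run:
```python
from h import *
c=load('wrist'); P=lambda u,v,z: ray(c,120+(u+.5)/2.5-.5,60+(v+.5)/2.5-.5,z)
print('bore',P(400,567,108.7)); 
for v,l,r in((300,321,501),(430,323.5,497)): print((P(l,v,16)+P(r,v,16))/2, np.linalg.norm(P(l,v,16)-P(r,v,16)))
print('lintel front',P(410,288,84),'back',P(410,222,84), 'lane dir box', (P(313,20,16)+P(511,20,16))/2, P(511,20,16)-P(507,210,16),P(313,20,16)-P(317,210,16))
```

```text
bore [608.43843383   6.25251857 108.7       ]
[613.47211705  39.27964996  16.        ] 52.95114765300115
[610.93942125  -1.69066117  16.        ] 53.81552347809018
lintel front [613.49273618  56.5800302   84.        ] back [614.250987    69.99639118  84.        ] lane dir box [617.96543071 114.6107593   16.        ] [ 1.98049596 49.40105089  0.        ] [ 3.52308059 49.33152996  0.        ]
```

Emit:
carry_out(fingers=[0.5,0.5,0.5,0.5,0.5,0.5,0.5,0.5], linear=[[0,0.06,0],[0,0.05,0.3],[0,0,0.5],[0,0,0.5],[0,0,0.4],[0,0,0.2],[0,0,0],[0,0,0]], twist=[[0,0,0],[0,0,0],[0,0,0],[0,0,0],[0,0,0],[0,0,0],[0,0,0],[0,0,0]])

```text
t: 9.73
ee_pos: [611.2, 5.2, 2.8]
tcp_rot: [-0.0, 0.728, 0.686, -0.0]
ft_force: [-1.1, 0.3, -2.7]
gripper_width: 0.409
finger_force: 25.0
```

Run:
```python
from h import *
go([610.1,5.5,-14])
```

```text
t 9.7333 tcp [611.2   5.2   2.8] F [-1.1  0.3 -2.7] w 0.409 ff 25.0
shift units [ 0.01 -0.04  0.67] twist units [-0.01  0.   -0.01]
```

Emit:
carry_out(fingers=[0.5,0.5,0.5,0.5,0.5,0.5,0.5], linear=[[0,-0.04,0.1],[0,0,0.1],[0,0,0.1],[0,0,0.1],[0,0,0.08],[0,0,0],[0,0,0]], twist=[[0,0,0],[0,0,0],[0,0,0],[0,0,0],[0,0,0],[0,0,0],[0,0,0]])

```text
t: 10.32
ee_pos: [610.5, 5.5, -8.8]
tcp_rot: [-0.0, 0.728, 0.686, -0.0]
ft_force: [0.0, -0.2, -3.5]
gripper_width: 0.406
finger_force: 25.0
```

Emit:
carry_out(fingers=[0.5,0.5,0.5,0.5], linear=[[0,0,0.06],[0,0,0.06],[0,0,0.02],[0,0,0]], twist=[[0,0,0],[0,0,0],[0,0,0],[0,0,0]])

```text
t: 10.65
ee_pos: [610.4, 5.5, -12.3]
tcp_rot: [-0.0, 0.728, 0.686, -0.0]
ft_force: [-0.8, 0.1, -3.7]
gripper_width: 0.409
finger_force: 25.0
```

Emit:
carry_out(fingers=[0.5,0.5,0.5,0.5,0.5], linear=[[0,0,0.04],[0,0,0.04],[0,0,0.02],[0,0,0],[0,0,0]], twist=[[0,0,0],[0,0,0],[0,0,0],[0,0,0],[0,0,0]])

```text
t: 11.07
ee_pos: [610.7, 5.5, -14.0]
tcp_rot: [-0.0, 0.728, 0.686, 0.0]
ft_force: [-3.0, 0.6, 5.0]
gripper_width: 0.413
finger_force: 25.0
```

Emit:
carry_out(fingers=[0,-0.2,-0.35,-0.35,-0.35,-0.35,-0.35], linear=[[0,0,0],[0,0,0],[0,0,0],[0,0,0],[0,0,0],[0,0,0],[0,0,0]], twist=[[0,0,0],[0,0,0],[0,0,0],[0,0,0],[0,0,0],[0,0,0],[0,0,0]])

```text
t: 11.65
ee_pos: [610.6, 5.5, -14.7]
tcp_rot: [0.0, 0.728, 0.686, 0.0]
ft_force: [-0.2, 0.9, 0.4]
gripper_width: 0.679
finger_force: 0.0
```

Emit:
carry_out(fingers=[-0.35,-0.35,-0.35,-0.35,-0.35,-0.35,-0.35,-0.35], linear=[[0,0,-0.3],[0,0,-0.6],[0,0,-0.8],[0,0,-0.8],[0,0,-0.8],[0,0,-0.4],[0,0,0],[0,0,0]], twist=[[0,0,0],[0,0,0],[0,0,0],[0,0,0],[0,0,0],[0,0,0],[0,0,0],[0,0,0]])

```text
t: 12.32
ee_pos: [610.7, 5.7, 78.0]
tcp_rot: [0.0, 0.728, 0.686, 0.0]
ft_force: [0.0, -0.5, -1.0]
gripper_width: 0.674
finger_force: 0.0
```

Run:
```python
from h import *
go([597.7,-189,65]); c=save('wrist')
cv2.imwrite('pics/w5.png',cv2.resize(c['color'][60:300,120:440,::-1],None,fx=2.5,fy=2.5,interpolation=cv2.INTER_CUBIC))
print((proj(c,[610.5,5.5,44])-[120,60])*2.5)
```

```text
t 12.3167 tcp [610.7   5.7  78. ] F [ 0.  -0.5 -1. ] w 0.674 ff 0.0
shift units [-7.81 -0.05  0.51] twist units [ 0.01 -0.   -0.  ]
[395.44743622 409.35748087]
```

View pics/w5.png

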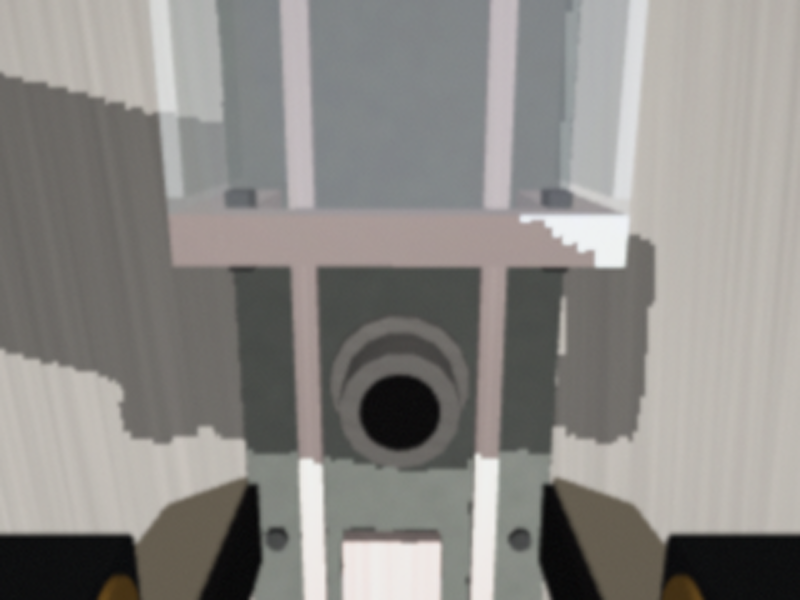

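The bush stands upright in the lane with its bore at (400,412), centred between the rails (318–478) and clear of the nose (row 538) and the flap. Moving back to the bar's grip.

Run:
```python
from h import *
c=load('wrist'); P=lambda u,v,z: ray(c,120+(u+.5)/2.5-.5,60+(v+.5)/2.5-.5,z)
print('bush',P(400,412,44)); print('nose',P(342,540,19),P(440,538,19)); print('rails',P(318,300,16),P(480,300,16),P(323,480,16),P(472,480,16))
```

```text
bush [611.62751689   4.81265962  44.        ]
nose [587.33489713 -52.07367712  19.        ] [622.54593306 -53.38512408  19.        ]
rails [586.42487714  35.32485614  16.        ] [639.66662938  32.12711932  16.        ] [582.23784066 -29.48812024  16.        ] [634.96541321 -32.66187688  16.        ]
```

Emit:
carry_out(fingers=[-0.35,-0.35,-0.35,-0.35,-0.35,-0.35,-0.35,-0.35], linear=[[-0.5,0,0],[-0.9,0,0],[-1,0,0],[-1,0,0],[-1,0,0],[-1,0,0],[-1,0,0],[-0.9,0,0]], twist=[[0,0,0],[0,0,0],[0,0,0],[0,0,0],[0,0,0],[0,0,0],[0,0,0],[0,0,0]])

```text
t: 13.03
ee_pos: [598.1, -179.5, 76.7]
tcp_rot: [-0.001, 0.728, 0.685, -0.001]
ft_force: [0.3, -1.0, 0.1]
gripper_width: 0.675
finger_force: 0.0
```

Emit:
carry_out(fingers=[-0.35,-0.35,-0.35,-0.35], linear=[[-0.4,0,0],[0,0,0],[0,0,0],[0,0,0]], twist=[[0,0,0],[0,0,0],[0,0,0],[0,0,0]])

```text
t: 13.37
ee_pos: [599.1, -184.7, 77.2]
tcp_rot: [-0.001, 0.727, 0.686, 0.0]
ft_force: [-0.2, 0.7, -0.4]
gripper_width: 0.675
finger_force: 0.0
```

Run:
```python
from h import *
c=save('wrist');t=save('top'); go([597.7,-189,7])
A=cv2.resize(c['color'],None,fx=.85,fy=.85); B=cv2.resize(t['color'][150:200,230:400],None,fx=4,fy=4,interpolation=cv2.INTER_CUBIC)
W=np.zeros((600,700,3),np.uint8); W[:357,:476]=A; W[380:580,:680]=B
cv2.imwrite('pics/mix2.png',W[:,:,::-1])
np.set_printoptions(precision=1,suppress=True)
print(proj(c,[597.7,-189,76])*.85, proj(c,[597.7,-179,76])*.85)
```

```text
t 13.4667 tcp [ 599.3 -184.5   77.4] F [-0.1 -0.7 -0.1] w 0.675 ff 0.0
shift units [-0.19 -0.05  2.82] twist units [-0.   -0.01  0.02]
[235.  209.3] [234.2 197.6]
```

View pics/mix2.png

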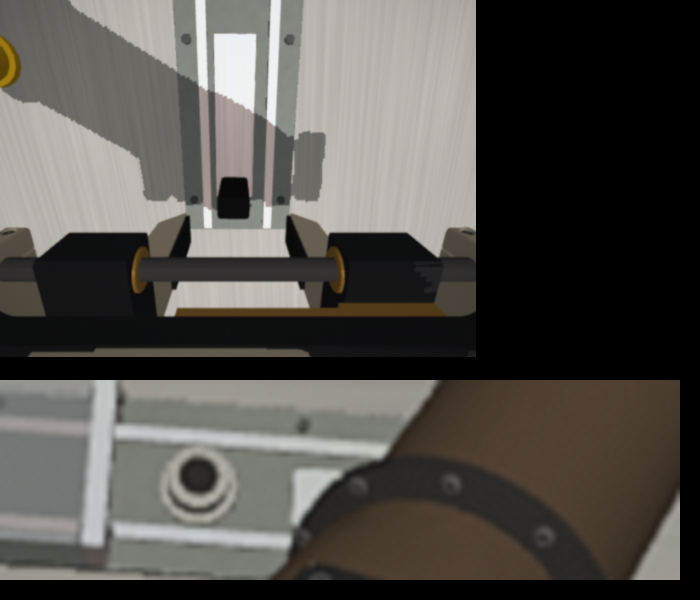

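In mix2 the bush is upright and let go in the lane before the shut flap, and the black grip's top is around (233,205), a few mm from the prediction. Descending on the grip.

Emit:
carry_out(fingers=[-0.35,-0.35,-0.35,-0.35,-0.35,-0.35,-0.35,-0.35], linear=[[-0.15,-0.14,0.3],[0,0,0.5],[0,0,0.6],[0,0,0.6],[0,0,0.5],[0,0,0.3],[0,0,0.14],[0,0,0]], twist=[[0,0,0],[0,0,0],[0,0,0],[0,0,0],[0,0,0],[0,0,0],[0,0,0],[0,0,0]])

```text
t: 14.13
ee_pos: [594.7, -190.0, 3.3]
tcp_rot: [-0.001, 0.728, 0.686, -0.0]
ft_force: [0.3, 0.2, -0.6]
gripper_width: 0.676
finger_force: 0.0
```

Emit:
carry_out(fingers=[0,0.3,0.6,0.6,0.6,0.6,0.6,0.6], linear=[[0,0,0],[0,0,0],[0,0,0],[0,0,0],[0,0,0],[0,0,0],[0,0,0],[0,0,0]], twist=[[0,0,0],[0,0,0],[0,0,0],[0,0,0],[0,0,0],[0,0,0],[0,0,0],[0,0,0]], squeeze=45)

```text
t: 14.8
ee_pos: [595.5, -190.2, 4.6]
tcp_rot: [0.0, 0.728, 0.686, 0.0]
ft_force: [0.3, 0.2, 2.9]
gripper_width: 0.283
finger_force: 45.0
```

Emit:
carry_out(fingers=[0.6,0.6,0.6], linear=[[0,0,0],[0,0,0],[0,0,0]], twist=[[0,0,0],[0,0,0],[0,0,0]])

```text
t: 15.05
ee_pos: [595.5, -190.2, 4.6]
tcp_rot: [0.0, 0.728, 0.686, 0.0]
ft_force: [-1.0, 0.2, 5.2]
gripper_width: 0.281
finger_force: 45.0
```

Run:
```python
from h import *
go([598.7,-188,4]); print(manip.sense()['joint_pos'].round(2))
```

```text
t 15.05 tcp [ 595.5 -190.2    4.6] F [-1.   0.2  5.2] w 0.281 ff 45.0
shift units [0.09 0.12 0.02] twist units [ 0. -0. -0.]
[-0.13  0.68  0.54  1.79 -0.47  0.8   0.58]
```

Emit:
carry_out(fingers=[0.6,0.6,0.6,0.6,0.6,0.6,0.6,0.6], linear=[[0.08,0,-0.04],[0.1,0.03,0],[0.1,0.03,0],[0.1,0.03,0],[0.1,0.03,0],[0.1,0,0],[0.1,0,0],[0.1,0,0]], twist=[[0,0,0],[0,0,0],[0,0,0],[0,0,0],[0,0,0],[0,0,0],[0,0,0],[0,0,0]])

```text
t: 15.72
ee_pos: [599.4, -170.6, 5.2]
tcp_rot: [-0.0, 0.728, 0.686, -0.0]
ft_force: [-0.3, 0.4, -2.8]
gripper_width: 0.282
finger_force: 45.0
```

Emit:
carry_out(fingers=[0.6,0.6,0.6,0.6,0.6,0.6,0.6,0.6], linear=[[0.1,0,0],[0.1,0,0],[0.1,0,0],[0.1,0,0],[0.1,0,0],[0.1,0,0],[0.1,0,0],[0.1,0,0]], twist=[[0,0,0],[0,0,0],[0,0,0],[0,0,0],[0,0,0],[0,0,0],[0,0,0],[0,0,0]])

```text
t: 16.38
ee_pos: [600.7, -151.4, 5.4]
tcp_rot: [0.0, 0.728, 0.686, -0.0]
ft_force: [0.3, -1.2, -2.9]
gripper_width: 0.28
finger_force: 45.0
```

Run:
```python
from h import *
go([610.2-.0593*(45.5),-40,4])
```

```text
t 16.3833 tcp [ 600.7 -151.4    5.4] F [ 0.3 -1.2 -2.9] w 0.28 ff 45.0
shift units [4.46 0.   0.05] twist units [ 0.    0.01 -0.01]
```

Emit:
carry_out(fingers=[0.6,0.6,0.6,0.6,0.6,0.6,0.6,0.6], linear=[[0.1,0,0.02],[0.15,0,0],[0.15,0,0],[0.2,0,0],[0.2,0,0],[0.2,0,0],[0.2,0,0],[0.2,0,0]], twist=[[0,0,0],[0,0,0],[0,0,0],[0,0,0],[0,0,0],[0,0,0],[0,0,0],[0,0,0]])

```text
t: 17.05
ee_pos: [602.8, -115.3, 4.8]
tcp_rot: [-0.0, 0.728, 0.686, 0.0]
ft_force: [0.1, -2.0, -2.9]
gripper_width: 0.279
finger_force: 45.0
```

Emit:
carry_out(fingers=[0.6,0.6,0.6,0.6,0.6,0.6,0.6,0.6], linear=[[0.2,0,0],[0.2,0,0],[0.2,0,0],[0.2,0,0],[0.2,0,0],[0.2,0,0],[0.2,0,0],[0.2,0,0]], twist=[[0,0,0],[0,0,0],[0,0,0],[0,0,0],[0,0,0],[0,0,0],[0,0,0],[0,0,0]])

```text
t: 17.72
ee_pos: [605.2, -75.5, 4.8]
tcp_rot: [-0.0, 0.728, 0.686, 0.0]
ft_force: [-0.1, -2.3, -2.1]
gripper_width: 0.284
finger_force: 45.0
```

Emit:
carry_out(fingers=[0.6,0.6,0.6,0.6,0.6,0.6,0.6,0.6], linear=[[0.2,0,0],[0.2,0,0],[0.2,0,0],[0.2,0,0],[0.15,0,0],[0.1,0,0],[0.05,0,0],[0.05,0,0]], twist=[[0,0,0],[0,0,0],[0,0,0],[0,0,0],[0,0,0],[0,0,0],[0,0,0],[0,0,0]])

```text
t: 18.38
ee_pos: [606.8, -47.4, 4.8]
tcp_rot: [0.0, 0.728, 0.686, -0.0]
ft_force: [-0.2, -2.5, -2.4]
gripper_width: 0.276
finger_force: 45.0
```

Run:
```python
from h import *
go([610.2-.0593*(45.5),-40,4.5]); c=save('scene')
```

```text
t 18.3833 tcp [606.8 -47.4   4.8] F [-0.2 -2.5 -2.4] w 0.276 ff 45.0
shift units [0.3  0.01 0.01] twist units [-0.  0. -0.]
```

Emit:
carry_out(fingers=[0.6,0.6,0.6,0.6], linear=[[0,0,0.02],[0,0,0.01],[0,0,0],[0,0,0]], twist=[[0,0,0],[0,0,0],[0,0,0],[0,0,0]], squeeze=8)

```text
t: 18.77
ee_pos: [607.0, -47.2, 4.5]
tcp_rot: [-0.0, 0.728, 0.686, 0.0]
ft_force: [-1.0, -0.6, 5.6]
gripper_width: 0.279
finger_force: 8.0
```

Emit:
carry_out(fingers=[0.6,0.6,0.6,0.6,0.6,0.6,0.6,0.6], linear=[[0.04,0,0],[0.04,0,0],[0.04,0,0],[0.04,0,0],[0.04,0,0],[0.04,0,0],[0.04,0,0],[0.04,0,0]], twist=[[0,0,0],[0,0,0],[0,0,0],[0,0,0],[0,0,0],[0,0,0],[0,0,0],[0,0,0]])

```text
t: 19.43
ee_pos: [608.1, -40.1, 4.6]
tcp_rot: [0.001, 0.728, 0.685, 0.0]
ft_force: [0.3, -4.8, 5.4]
gripper_width: 0.283
finger_force: 8.0
```

Emit:
carry_out(fingers=[0.6,0.6,0.6,0.6,0.6,0.6], linear=[[0.04,0,-0.01],[0.04,0,0],[0.04,0,0],[0.04,0,0],[0.04,0,0],[0.04,0,0]], twist=[[0,0,0],[0,0,0],[0,0,0],[0,0,0],[0,0,0],[0,0,0]])

```text
t: 19.93
ee_pos: [608.0, -33.6, 4.6]
tcp_rot: [0.0, 0.728, 0.686, 0.0]
ft_force: [0.0, -4.4, 5.7]
gripper_width: 0.285
finger_force: 8.0
```

Emit:
carry_out(fingers=[0.6,0.6,0.6,0.6,0.6,0.6], linear=[[0.04,0,0],[0.04,0,0],[0.04,0,0],[0.04,0,0],[0.04,0,0],[0.04,0,0]], twist=[[0,0,0],[0,0,0],[0,0,0],[0,0,0],[0,0,0],[0,0,0]])

```text
t: 20.43
ee_pos: [608.3, -27.6, 4.6]
tcp_rot: [0.0, 0.728, 0.686, 0.0]
ft_force: [-0.4, -4.4, 5.7]
gripper_width: 0.278
finger_force: 8.0
```

Emit:
carry_out(fingers=[0.6,0.6,0.6,0.6,0.6,0.6], linear=[[0.04,0,-0.01],[0.04,0,0],[0.04,0,0],[0.04,0,0],[0.04,0,0],[0.04,0,0]], twist=[[0,0,0],[0,0,0],[0,0,0],[0,0,0],[0,0,0],[0,0,0]])

```text
t: 20.93
ee_pos: [608.4, -21.3, 4.5]
tcp_rot: [-0.0, 0.728, 0.686, -0.0]
ft_force: [0.3, -2.7, 3.8]
gripper_width: 0.282
finger_force: 8.0
```

Emit:
carry_out(fingers=[0.6,0.6,0.6,0.6,0.6,0.6], linear=[[0.04,0,0],[0.04,0,0],[0.04,0,0],[0.04,0,0],[0.04,0,0],[0.04,0,0]], twist=[[0,0,0],[0,0,0],[0,0,0],[0,0,0],[0,0,0],[0,0,0]])

```text
t: 21.43
ee_pos: [608.8, -15.3, 4.6]
tcp_rot: [-0.0, 0.728, 0.686, 0.0]
ft_force: [-0.3, -3.1, 2.6]
gripper_width: 0.287
finger_force: 8.0
```

Emit:
carry_out(fingers=[0.6,0.6,0.6,0.6,0.6,0.6], linear=[[0.04,0,0],[0.04,0,0],[0.04,0,0],[0.04,0,0],[0.04,0,0],[0.04,0,0]], twist=[[0,0,0],[0,0,0],[0,0,0],[0,0,0],[0,0,0],[0,0,0]])

```text
t: 21.93
ee_pos: [609.1, -9.3, 4.6]
tcp_rot: [-0.0, 0.728, 0.686, -0.0]
ft_force: [-0.1, -2.5, 2.9]
gripper_width: 0.28
finger_force: 8.0
```

Emit:
carry_out(fingers=[0.6,0.6,0.6,0.6,0.6,0.6], linear=[[0.04,0,0],[0.04,0,0],[0.04,0,0],[0.04,0,0],[0.04,0,0],[0.04,0,0]], twist=[[0,0,0],[0,0,0],[0,0,0],[0,0,0],[0,0,0],[0,0,0]])

```text
t: 22.43
ee_pos: [609.5, -3.3, 4.5]
tcp_rot: [-0.0, 0.728, 0.686, -0.0]
ft_force: [0.4, -3.0, 2.7]
gripper_width: 0.282
finger_force: 8.0
```

Emit:
carry_out(fingers=[0.6,0.6,0.6,0.6,0.6,0.6], linear=[[0.04,0,0],[0.04,0,0],[0.04,0,0],[0.04,0,0],[0.04,0,0],[0.04,0,0]], twist=[[0,0,0],[0,0,0],[0,0,0],[0,0,0],[0,0,0],[0,0,0]])

```text
t: 22.93
ee_pos: [609.8, 2.7, 4.5]
tcp_rot: [-0.0, 0.728, 0.686, 0.0]
ft_force: [-0.4, -3.0, 2.8]
gripper_width: 0.282
finger_force: 8.0
```

Emit:
carry_out(fingers=[0.6,0.6,0.6,0.6], linear=[[0.04,0,0],[0.04,0,0],[0.04,0,0],[0.04,0,0]], twist=[[0,0,0],[0,0,0],[0,0,0],[0,0,0]])

```text
t: 23.27
ee_pos: [610.1, 6.7, 4.6]
tcp_rot: [-0.0, 0.728, 0.686, -0.0]
ft_force: [-1.1, -3.2, 2.1]
gripper_width: 0.286
finger_force: 8.0
```

Emit:
carry_out(fingers=[0.6,0.6,0.6,0.6,0.6,0.6], linear=[[0.04,0,0],[0.04,0,0],[0.04,0,0],[0.04,0,0],[0.04,0,0],[0,0,0]], twist=[[0,0,0],[0,0,0],[0,0,0],[0,0,0],[0,0,0],[0,0,0]])

```text
t: 23.77
ee_pos: [610.4, 11.9, 4.5]
tcp_rot: [-0.0, 0.728, 0.686, 0.0]
ft_force: [0.6, -2.2, 2.4]
gripper_width: 0.28
finger_force: 8.0
```

Emit:
carry_out(fingers=[0.6,0.6,0.6,0.6,0.6,0.6], linear=[[0.04,0,0],[0.04,0,0],[0.04,0,0],[0.04,0,0],[0.04,0,0],[0,0,0]], twist=[[0,0,0],[0,0,0],[0,0,0],[0,0,0],[0,0,0],[0,0,0]])

```text
t: 24.27
ee_pos: [610.7, 16.8, 4.6]
tcp_rot: [-0.0, 0.728, 0.686, 0.0]
ft_force: [0.1, -2.5, 2.7]
gripper_width: 0.282
finger_force: 8.0
```

Run:
```python
from h import *
c=save('wrist'); t=save('top'); s=save('scene'); go([611,20,4.5])
# dark-bore / dark grip search in the scene view near the lane
g=cv2.cvtColor(s['color'],cv2.COLOR_RGB2GRAY).astype(int); g0=cv2.cvtColor(cv2.imread('pics/scene_0.10.png'),cv2.COLOR_BGR2GRAY).astype(int)
for x in (60,80,95,105,115,120,125):
  p=proj(s,[613.5+.0593*x,63+x,44]).round().astype(int); print(x,p,g[p[1],p[0]-2:p[0]+3],g0[p[1],p[0]-2:p[0]+3])
w=cv2.cvtColor(c['color'],cv2.COLOR_RGB2GRAY)
for x in (60,80,95,100,105,110,115,120,125,130):
  p=proj(c,[614.6+.0593*x,63+x,44]).round().astype(int); print('w',x,p,w[p[1],p[0]-2:p[0]+3] if 0<=p[1]<420 else '')
```

```text
t 24.4167 tcp [610.7  16.8   4.6] F [-0.3 -1.6  2.3] w 0.279 ff 8.0
shift units [0.13 0.   0.  ] twist units [-0. -0. -0.]
60 [299 271] [116 110 110 110 117] [ 88  89  92 101 100]
80 [306 275] [116 109 110 109 112] [ 86  91  94  97 103]
95 [311 279] [127 124 112 110 111] [85 85 89 91 95]
105 [315 281] [83 73 66 61 67] [89 85 93 91 93]
115 [319 283] [62 66 62 63 63] [86 88 89 91 96]
120 [321 284] [63 66 63 67 90] [89 92 93 93 98]
125 [323 285] [ 70  79  93 108 113] [84 92 90 97 99]
w 60 [280  55] [198 198 199 200 200]
w 80 [280   3] [193 194 196 197 198]
w 95 [280 -40] 
w 100 [280 -54] 
w 105 [280 -70] 
w 110 [280 -85] 
w 115 [ 280 -101] 
w 120 [ 280 -117] 
w 125 [ 280 -134] 
w 130 [ 280 -151]
```

The scene image shows the dark bore spanning booth x≈104–122, so the bush centre is ≈113 mm. The bar is pushing it and at most a few mm remain. Continuing in small steps.

Emit:
carry_out(fingers=[0.6,0.6,0.6,0.6,0.6,0.6], linear=[[0.02,0,0],[0.02,0,0],[0.02,0,0],[0.02,0,0],[0.02,0,0],[0,0,0]], twist=[[0,0,0],[0,0,0],[0,0,0],[0,0,0],[0,0,0],[0,0,0]])

```text
t: 24.92
ee_pos: [610.6, 16.9, 4.6]
tcp_rot: [0.001, 0.728, 0.685, -0.001]
ft_force: [-0.5, -7.6, 1.0]
gripper_width: 0.283
finger_force: 8.0
```

Emit:
carry_out(fingers=[0.6,0.6,0.6,0.6,0.6,0.6,0.6,0.6], linear=[[0,0,0],[0,0,0],[0.02,0,0],[0.02,0,0],[0.02,0,0],[0.02,0,0],[0,0,0],[0,0,0]], twist=[[0,0,0],[0,0,0],[0,0,0],[0,0,0],[0,0,0],[0,0,0],[0,0,0],[0,0,0]], squeeze=20)

```text
t: 25.58
ee_pos: [610.6, 17.1, 4.8]
tcp_rot: [0.001, 0.729, 0.685, -0.001]
ft_force: [-1.9, -12.2, 2.6]
gripper_width: 0.283
finger_force: 20.0
```

Emit:
carry_out(fingers=[0.6,0.6,0.6,0.6,0.6], linear=[[0,0,0],[0,0,0],[0,0,0],[0,0,0],[0,0,0]], twist=[[0,0,0],[0,0,0],[0,0,0],[0,0,0],[0,0,0]])

```text
t: 26.0
ee_pos: [610.6, 17.1, 4.8]
tcp_rot: [0.001, 0.729, 0.685, -0.001]
ft_force: [-1.8, -11.8, 2.9]
gripper_width: 0.278
finger_force: 20.0
```

Emit:
carry_out(fingers=[0.6,0.6,0.6,0.6,0.6,0.6,0.6,0.6], linear=[[-0.08,0,0],[-0.1,0,0],[-0.1,0,0],[-0.15,0,0],[-0.2,0,0],[-0.25,0,0],[-0.3,0,0],[-0.3,0,0]], twist=[[0,0,0],[0,0,0],[0,0,0],[0,0,0],[0,0,0],[0,0,0],[0,0,0],[0,0,0]])

```text
t: 26.67
ee_pos: [608.6, -16.7, 4.6]
tcp_rot: [-0.0, 0.728, 0.686, -0.0]
ft_force: [0.1, 1.2, 2.0]
gripper_width: 0.279
finger_force: 20.0
```

Emit:
carry_out(fingers=[0.6,0.6,0.6,0.6,0.6,0.6,0.6,0.6], linear=[[-0.3,0,0],[-0.3,0,0],[-0.3,0,0],[-0.3,0,0],[-0.3,0,0],[-0.3,0,0],[-0.3,0,0],[-0.3,0,0]], twist=[[0,0,0],[0,0,0],[0,0,0],[0,0,0],[0,0,0],[0,0,0],[0,0,0],[0,0,0]])

```text
t: 27.33
ee_pos: [605.1, -76.6, 4.6]
tcp_rot: [0.0, 0.728, 0.686, 0.0]
ft_force: [-0.1, 1.0, 1.7]
gripper_width: 0.28
finger_force: 20.0
```

Emit:
carry_out(fingers=[0.6,0.6,0.6,0.6,0.6,0.6,0.6,0.6], linear=[[-0.3,0,0],[-0.3,0,0],[-0.3,0,0],[-0.3,0,0],[-0.3,0,0],[-0.3,0,0],[-0.3,0,0],[-0.3,0,0]], twist=[[0,0,0],[0,0,0],[0,0,0],[0,0,0],[0,0,0],[0,0,0],[0,0,0],[0,0,0]])

```text
t: 28.0
ee_pos: [601.5, -136.5, 4.6]
tcp_rot: [-0.0, 0.728, 0.686, -0.0]
ft_force: [-0.4, 0.5, 1.0]
gripper_width: 0.28
finger_force: 20.0
```

Emit:
carry_out(fingers=[0.6,0.6,0.6,0.6,0.6,0.6], linear=[[-0.3,0,0],[-0.3,0,0],[-0.2,0,0],[-0.1,0,0],[0,0,0],[0,0,0]], twist=[[0,0,0],[0,0,0],[0,0,0],[0,0,0],[0,0,0],[0,0,0]])

```text
t: 28.5
ee_pos: [600.3, -158.5, 4.6]
tcp_rot: [0.0, 0.728, 0.686, -0.0]
ft_force: [-0.6, -0.5, 0.5]
gripper_width: 0.282
finger_force: 20.0
```

Emit:
carry_out(fingers=[0.2,0,-0.2,-0.35,-0.35,-0.35,-0.35,-0.35], linear=[[0,0,0],[0,0,0],[0,0,0],[0,0,0],[0,0,0],[0,0,0],[0,0,0],[0,0,0]], twist=[[0,0,0],[0,0,0],[0,0,0],[0,0,0],[0,0,0],[0,0,0],[0,0,0],[0,0,0]])

```text
t: 29.17
ee_pos: [600.3, -158.1, 4.6]
tcp_rot: [0.0, 0.728, 0.686, 0.0]
ft_force: [-0.1, -0.0, -0.3]
gripper_width: 0.673
finger_force: 0.0
```

Emit:
carry_out(fingers=[-0.35,-0.35,-0.35,-0.35,-0.35,-0.35,-0.35,-0.35], linear=[[0,0,-0.3],[0,0,-0.6],[0,0,-0.8],[0,0,-0.8],[0,0,-0.8],[0,0,-0.8],[0,0,-0.8],[0,0,-0.6]], twist=[[0,0,0],[0,0,0],[0,0,0],[0,0,0],[0,0,0],[0,0,0],[0,0,0],[0,0,0]])

```text
t: 29.83
ee_pos: [600.6, -158.5, 144.5]
tcp_rot: [0.001, 0.728, 0.686, 0.001]
ft_force: [0.4, -0.3, 0.3]
gripper_width: 0.678
finger_force: 0.0
```

Emit:
carry_out(fingers=[-0.35,-0.35,-0.35,-0.35,-0.35,-0.35,-0.35,-0.35], linear=[[-0.3,0,-0.4],[-0.6,0,0],[-0.8,0,0],[-0.8,0,0],[-0.8,0,0],[-0.4,0,0],[0,0,0],[0,0,0]], twist=[[0,0,0],[0,0,0],[0,0,0],[0,0,0],[0,0,0],[0,0,0],[0,0,0],[0,0,0]])

```text
t: 30.5
ee_pos: [594.5, -250.6, 151.9]
tcp_rot: [-0.0, 0.728, 0.685, 0.0]
ft_force: [-0.3, 0.3, 1.0]
gripper_width: 0.676
finger_force: 0.0
```

Run:
```python
from h import *
s=save('scene'); c=save('wrist'); go([600,-250,150])
g=cv2.cvtColor(s['color'],cv2.COLOR_RGB2GRAY).astype(int)
def line(cam,g,off,z,xs,b=0):
  out=[]
  for x in xs:
    p=proj(cam,[613.5+b+.0593*x,63+x,z]).round().astype(int)
    out.append((x,int(g[p[1],p[0]])) if 0<=p[0]<560 and 0<=p[1]<420 else None)
  return out
print('bore in scene',line(s,g,0,44,range(90,135,4)))
print('bar top scene',line(s,g,0,19,range(-215,-50,8)))
w=cv2.cvtColor(c['color'],cv2.COLOR_RGB2GRAY)
print('wrist bar',line(c,w,0,19,range(-215,-50,8),1.1))
# flap: mid of front face at z 30..60 in scene, compare with first
g0=cv2.cvtColor(cv2.imread('pics/scene_0.10.png'),cv2.COLOR_BGR2GRAY).astype(int)
a,b=np.array(proj(s,[583,63,62])),np.array(proj(s,[643,63,15])); print(a,b)
x0,x1=sorted((int(a[0]),int(b[0])));y0,y1=sorted((int(a[1]),int(b[1])))
print('flap region diff',np.abs(g-g0)[y0:y1+1,x0:x1+1].mean(), np.abs(g-g0)[y0:y1+1,x0:x1+1].max())
```

```text
t 30.6 tcp [ 595.  -248.9  151.8] F [ 0.4 -0.3 -0.1] w 0.677 ff 0.0
shift units [-0.03  0.2   0.07] twist units [-0.   -0.01  0.01]
bore in scene [(90, 94), (94, 100), (98, 100), (102, 78), (106, 58), (110, 59), (114, 58), (118, 58), (122, 66), (126, 90), (130, 103), (134, 103)]
bar top scene [(-215, 46), (-207, 134), (-199, 159), (-191, 159), (-183, 157), (-175, 158), (-167, 158), (-159, 159), (-151, 157), (-143, 159), (-135, 160), (-127, 160), (-119, 156), (-111, 158), (-103, 159), (-95, 160), (-87, 124), (-79, 83), (-71, 92), (-63, 91), (-55, 94)]
wrist bar [(-215, 37), (-207, 49), (-199, 234), (-191, 234), (-183, 234), (-175, 233), (-167, 233), (-159, 232), (-151, 231), (-143, 230), None, None, None, None, None, None, None, None, None, None, None]
[284.52165599 246.04859735] [270.66624763 275.35180197]
flap region diff 5.097777777777778 13
```

```bash
python3 -c "
from workcell import manip
print(manip.close_job())"
```

```text
the job is handed in; nothing more can be done
None
```

I handed the job in at about 31 s; the judge gave no result. The bush was pressed on the stop's pad with roughly 10 N and stands in the box about 114 mm past the flap. The push bar lies let go in the lane with its nose about 86 mm before the flap. The flap looks shut when its image area is compared with the first picture. I didn't move near the race, can or spanner, but I didn't measure them again at the end.

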